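Square a coaster, flip the stamping lid over it and press

TASK

Print the starfish on the wooden coaster: with the fingertips push the coaster snugly into the stop corner of the stamping platform, square against both teal edges. Then push the clear lid over from behind without letting it slam, so that the stamp comes down on the coaster, and press on the lid right over the stamp with a steady 10 N or so; finish while still pressing. Push only, lift nothing, and everything else on the desk stays where it is.

Things in the scene. Friction and masses are not known exactly. Their poses are not given: they have to be found in the camera images.
- platform: Stamping platform, fixed. White base 210 (x) x 200 (y) mm, bed surface 12 above the table; origin at the centre of its underside, z up. Teal stop edges, 4 high above the bed, with inner faces at x +85 and y +80, meet in a corner. Lid hinged along its +y side. Two parked magnets (14 across, 5 tall) on the bed at x -88, y -62 and -82.
- corner (a point): Point on the bed where the inner faces of the two teal stop edges meet: in the platform's frame x +85, y +80, z 12 mm. Axes as the platform's: the coaster goes to the -x, -y side of it.
- lid: Clear lid with teal rim, 190 mm wide (x, along the hinge), 4 thick, free edge 195 from the hinge along its -y. Origin: on the hinge line, mid-width, mid-thickness; platform frame x 0, y +100, z 27. Its z is normal to the outer face. Level (shut) its axes are the platform's, outer face up. It opens by turning about its -x; starts 1.6 to 1.95 rad open, leaning away from the bed; stop at 2.0.
- lid_edge (a point): On the lid's outer face, mid-width, 190 mm from the hinge (axes as the lid's). The hinge is stiff (0.28 N m friction; lid weight gives up to 0.2 N m): the lid stays where it is left and takes 1 to 3 N here to push over and down. A teal tab, 50 wide, reaches 206 from the hinge beyond this point.
- press_spot (a point): On the lid's outer face right over the stamp's centre: lid frame x +37.5, y -67.5, z +2 mm (axes as the lid's). About 29 mm above the table when the lid is level.
- stamp: Round rose rubber stamp with starfish, 56 mm across, inked, under the lid on a grey foam cushion. Origin: centre of its printing face, 11 below press_spot; z as the lid's. Lid down, it meets the centre of a coaster that is in the corner, first touching with the lid 0.03 rad above level. The cushion gives way by 1 mm per 4 N, at most 3.5 mm, so about 2 mm with the lid level.
- coaster: Loose square wooden coaster, 95 x 95 x 8 mm, about 40 to 75 g, lying on the bed; origin at the centre of its underside, z up, x and y along its sides. Square in the corner, its centre is 47.5 from each stop edge: platform x +37.5, y +32.5. It starts 15 to 50 mm short of that both ways, turned by up to 0.2 rad.
- ink_pad: closed brown ink pad, grey case 76 x 76 x 21 mm; loose, not to be disturbed; origin at the centre of its underside
- glue_bottle: white glue bottle with black tip, 34 across, 92 tall mm; loose, not to be disturbed; origin at the centre of its underside
- spray_bottle: blue ink spray bottle with pale label, 40 across, 116 tall mm; loose, not to be disturbed; origin at the centre of its underside
- blending_tool: foam blending tool standing on its foam, wooden disc 34 across, black handle, 84 tall mm; loose, not to be disturbed; origin at the centre of its underside
- wood_stamp: wood-mounted stamp block, 45 x 70 x 22 mm; loose, not to be disturbed; origin at the centre of its underside
- gem_jar: golden jar with white cap, 44 across, 45 tall mm; loose, not to be disturbed; origin at the centre of its underside
- scissors: scissors lying flat, black handle rings, 155 long, under 10 tall mm; loose, not to be disturbed; origin at the centre of its underside near its pivot
Mind the look-alikes: they are no part of the job. There is more than one size of the coaster; the job needs the middle-sized.

How it is judged:
On the way, in this order (a step that is already met when the one before it is completed fails the run):
1. the coaster lies square in the corner, against both stop edges (x of coaster in the frame of corner above -0.0505 m and y of coaster in the frame of corner above -0.0505 m and angle between the x axis of coaster and the x axis of platform, either way round below 0.05 rad), for 0.2 s.
2. the lid is down, with the stamp on the coaster (angle between lid's own z axis and vertical below 0.06 rad and contact force between stamp and coaster above 0.5 N), for 0.1 s.
At the end, for the whole second after the job is handed in: Coaster within 3 mm of both stop edges and 0.05 rad of square; lid within 0.06 rad of level; stamp bearing on the coaster with over 5 N; fingers still pressing the lid with 5 to 20 N, the point between them within 45 mm of the stamp's centre seen from above (all of step 1 and angle between lid's own z axis and vertical below 0.06 rad and contact force between stamp and coaster above 5 N and contact force between the fingers and lid between 5 and 20 N and horizontal distance between the grasp point and stamp below 0.045 m and linear speed of coaster below 0.01 m/s); the arm keeps its last pose, push and grip.
It fails at once if the coaster is lifted off the bed (height (world z) of coaster above 0.02 m).
It fails at once if the lid slams (turns faster than 3 rad/s) (angular speed of lid above 3 rad/s).
It fails at once if more than 40 N is put on the lid (contact force between the fingers and lid above 40 N).
It fails at once if another thing on the desk is moved by more than 15 mm or tipped (distance of any of ink_pad, glue_bottle, spray_bottle, blending_tool, wood_stamp, gem_jar, scissors from where it was at the start of the episode above 0.015 m or angle between any of glue_bottle, spray_bottle, blending_tool, gem_jar's own z axis and vertical above 0.3 rad).
It also fails if it takes over 72 s, if anything falls off the work surface, if the arm or the gripper's body presses on something with over 40 N, if the wrist force passes 120 N, or if a joint passes its speed limit or range.

ROBOT

A 6-joint arm with a two-finger parallel gripper is mounted at the origin on the work surface. World frame = base frame: x ahead of the robot, y to its left, z up, the work surface at z = 0. Lengths are in m, angles in rad, forces in N, time in s.
With the tool pointing down it reaches from about 0.375 to 0.975 m from the base axis. Payload 3.8 kg.
Tool frame: the origin (TCP) lies on the centre line of the jaws, within the pads' length; the fingertips stand 8 mm ahead of it and the grasp point (between the pads) lies 11 mm behind it; z points along the fingers, y is the direction in which the jaws open and shut (so a half turn about z gives the same grasp; the last joint's range is limited). The gripper opens to 85 mm and grips with 20 to 120 N. Pads are 22 mm wide; open, the fingers measure 114 mm over their backs; the gripper's body (76 mm by 85 mm) begins 54 mm behind the grasp point. The pads swing forward as they close: fully open they stand 13 mm farther back than shut.
Start: joints at [1.307, 0.264, 1.604, -0, 1.274, -0.037], TCP at [0.152, 0.658, 0.239] pointing down, gripper open.
Joint ranges: [-2.63, 2.63], [-0.94, 2.18], [0.31, 2.57], [-1.31, 4.45], [0, 2.66], [-2.55, 2.55]. Speed limits (rad/s): [2.57, 2.57, 3.14, 3.14, 3.14, 3.14].

INTERFACE

Orientations are given as a rotation vector (axis times angle).
In Python, from workcell import * gives the robot as it stands.
- The arm moves only by the tool play_rows, never from a script. Its arguments are lists of equal length, an entry for each row: "slide": the shift along the tool's x, y, z in cm, a list of three; "delta_rot": the turn, a rotation vector about the tool's x, y, z in rad, a list of three. In form: {"slide": [[x, y, z], ...], "delta_rot": [[wx, wy, wz], ...]}. A call has 1 to 12 rows; each row is the pose to reach, as a shift and turn from the pose measured when the call began, along the tool's axes at that moment; what a row does not reach only later rows make up. A row lasts 1/12 s, in which the tool goes at most 41.7 mm and 7.16 degrees, less where a joint would pass 70% of its speed; a pose out of reach is approached as far as the arm can. A call with a gripper value outside its range is refused whole. "hand" is the opening, from 0 (shut) to 1 (fully open), set as the call begins (left out, the last holds). The fingers move at their own pace and stop on an object; "force" is the grip in N (left out, the last holds). Time passes only in rows, so rows that repeat a pose let the fingers close. It gives the time, the measured TCP pose, the force and the opening at its end, in the units of the state.
- read_state(): the state, without advancing time (a new reading comes with each control period).
- read_camera(name): name is "side" or "top"; returns a dict with "image" (400x640x3 uint8, red, green, blue), "depth" (400x640 float32, m along the optical axis (not along the pixel's ray), 0 where there is no reading), "fovy" (degrees; the focal length in pixels is half the picture's height over the tangent of half this angle, whatever the lens; pixels are square), "cx", "cy" (the principal point, pixels), "k1" (the pictures are not rectified: a ray, as slopes to the right and down, at radius r is drawn at 1 + k1 r^2 times it, then the intrinsics apply), "world_from_camera" (4x4, takes a point from camera to world coordinates). Camera axes: x right, y up, looking along -z (the intrinsics and any distortion apply to the point x, -y, -z); pixel columns grow to the right and rows downward; lengths in m; the calibration is good to about 2 mm. A picture is of the moment at which its call begins.
- finish_job(): hands the job in, once; it reports no verdict.
Trained networks look in a picture, given as the dict that the camera call returned (one of the last four; its "shot" number tells which), for a name from the list of things; names that differ only in an ending like _2 or _b are one class to them, and where a whole thing is asked for, a point or a joint stands for the part that bears it (a point fixed in the world has none). Each returns a list of dicts, best first, with "conf" (0 to 1); they miss things now and then, are a little off and sometimes report something else, mostly with a low value. They report only what shows in the picture. A call takes as long as a camera call. They do not tell look-alikes from the thing itself.
- spot_in(target, picture): "bbox" ([centre column, centre row, width, height] in pixels, round what is visible of it).
- landmark_of(target, picture): "at" ([column, row] in pixels: a listed point, or the origin of a listed thing).
The state is a dict: "time": time; "q": joint angles; "joint_vel": joint speeds; "joint_torque": joint torques, N m; "tool_pos": TCP position; "tcp_rot": TCP orientation; "wrist_force": force on the tool from outside, world axes, zero at the start; "torque": the same for the moment, N m; "width": opening from 0.0 (shut) to 1.0 (fully open).
Only numpy, scipy, OpenCV 4.12 (cv2) and the standard library are available. Lean on these libraries where they do the work, as an engineer would, in place of code of your own. Each camera call takes 0.05 s, during which the arm holds its last target.

## Working session

There is one attempt and no reset: what is moved stays moved. The work goes in short steps, Python scripts to look and compute and a tool call to move; the robot and the scene stay as the last step left them, time stands still between calls to the robot, and variables do not carry over. Pictures are saved under pics/ and viewed, and the job is handed in when it is done.

Besides the shell and the picture viewer there is one more tool, called after ">>>" as name(argument=value, ...), one argument or row to a line, values as JSON. play_rows: Moves the arm, as the interface text tells. Its arguments: {"type":"object","properties":{"slide":{"type":"array"},"delta_rot":{"type":"array"},"hand":{"type":"number"},"force":{"type":"number"}},"required":["slide","delta_rot"]}

```bash
mkdir -p pics; ls; python3 - <<'E'
from workcell import *
import cv2,pickle
print(read_state())
for n in("top","side"):
    p=read_camera(n); cv2.imwrite(f"pics/{n}0.png",p["image"][:,:,::-1]); pickle.dump(p,open(f"{n}0.pkl","wb"))
    print(n,p["fovy"],p["cx"],p["cy"],p["k1"],p["world_from_camera"])
    for t in["platform","corner","lid","lid_edge","press_spot","stamp","coaster","ink_pad","glue_bottle","spray_bottle","blending_tool","wood_stamp","gem_jar","scissors"]:
        try:print(t,[(d["at"],round(d["conf"],2)) for d in landmark_of(t,p)])
        except Exception as e:print(t,e)
print(read_state()["time"])
E
```

```text
pics
{'time': 0.0, 'q': array([ 1.30711089e+00,  2.64725006e-01,  1.60537492e+00,  1.02197044e-06,
        1.27371343e+00, -3.68868549e-02]), 'joint_vel': array([-0.0008829 ,  0.00046902, -0.00067738, -0.00133894, -0.00020494,
       -0.00167714]), 'joint_torque': array([ 1.98108180e-03, -5.15105975e+01, -3.67321658e+01,  2.17711749e-05,
        1.25572688e-02, -2.06789866e-05]), 'tool_pos': array([0.15158565, 0.65702241, 0.23798049]), 'tcp_rot': array([-0.35545386, -3.12108155,  0.00344836]), 'wrist_force': array([ 0.67901702, -0.04724461, -0.1525261 ]), 'torque': array([ 0.01828085, -0.00207305,  0.02753812]), 'width': 0.99883958579938}
top 52.03431509111968 321.50025474296 186.45919442122772 0.005048363641151149 [[-0.00735315  0.99462353 -0.10329555  0.48866171]
 [-0.99996373 -0.00686981  0.00503419 -0.01245608]
 [ 0.0042975   0.10332882  0.99463797  1.03288605]
 [ 0.          0.          0.          1.        ]]
platform [([397.7, 150.2], 0.68), ([379.1, 268.2], 0.47), ([353.4, 139.6], 0.38)]
corner [([326.2, 168.3], 0.83)]
lid []
lid_edge [([275.7, 191.0], 0.9)]
press_spot [([30
[... 547 characters left out ...]
126182 -0.65465798  0.58293223  0.46412834]
 [ 0.01612803  0.65828426  0.75259665  0.67323605]
 [ 0.          0.          0.          1.        ]]
platform [([340.1, 200.3], 0.78)]
corner [([290.6, 200.4], 0.69)]
lid [([314.4, 217.4], 0.8)]
lid_edge [([289.6, 178.7], 0.58)]
press_spot [([289.7, 192.5], 0.8), ([381.6, 156.1], 0.38)]
stamp []
coaster [([339.7, 191.8], 0.95), ([231.1, 197.7], 0.69), ([292.2, 338.5], 0.62)]
ink_pad [([381.2, 156.0], 0.88)]
glue_bottle [([312.3, 148.5], 0.61)]
spray_bottle [([282.5, 173.7], 0.7)]
blending_tool [([415.3, 174.0], 0.83), ([240.5, 253.1], 0.42)]
wood_stamp [([240.2, 251.6], 0.61)]
gem_jar [([414.2, 205.3], 0.66)]
scissors [([423.6, 144.6], 0.73)]
1.5
```

View pics/top0.png

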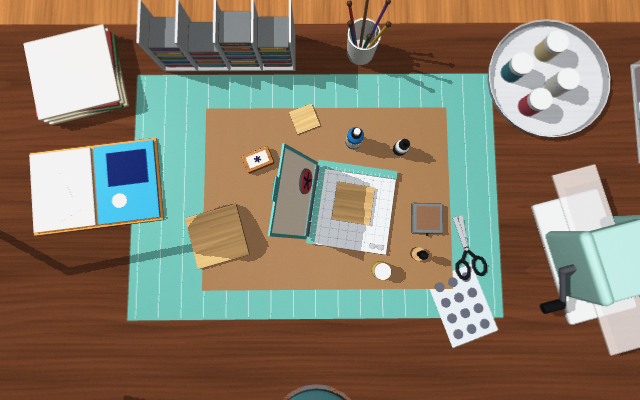

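View pics/side0.png

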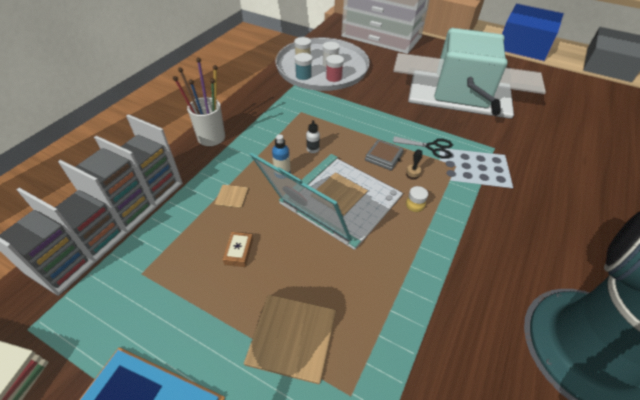

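```bash
python3 - <<'E'
import pickle,cv2
for n,(a,b,c,d) in {"top":(240,110,480,290),"side":(200,110,460,300)}.items():
    p=pickle.load(open(f"{n}0.pkl","rb"))["image"][b:d,a:c,::-1]
    cv2.imwrite(f"pics/{n}0c.png",cv2.resize(p,None,fx=3,fy=3,interpolation=cv2.INTER_CUBIC))
E
```

```text
(no output)
```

View pics/top0c.png

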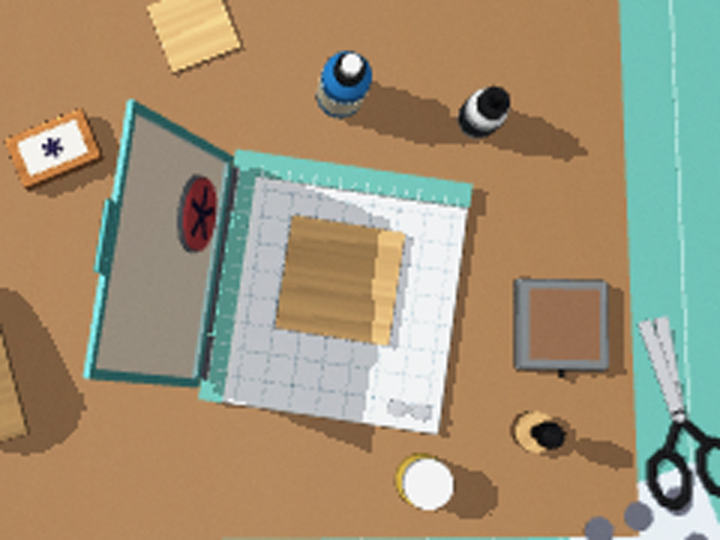

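View pics/side0c.png

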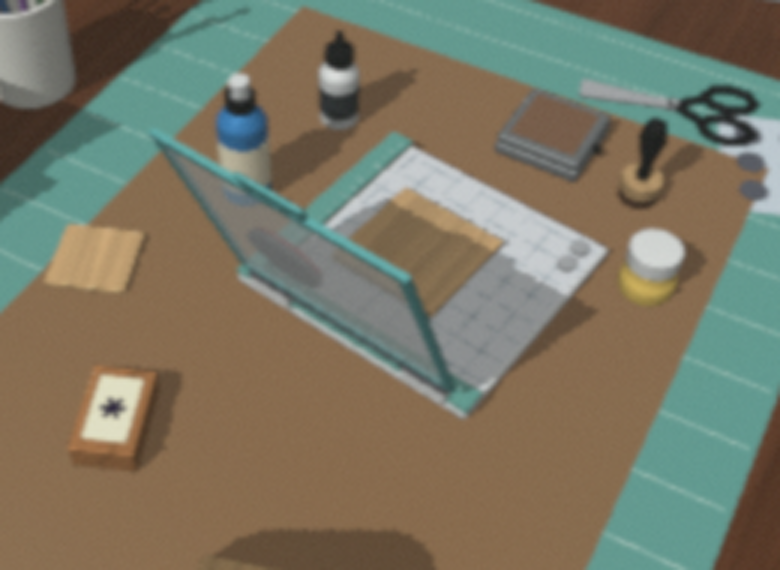

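```bash
cat > h.py <<'E'
import numpy as np,cv2,pickle
def K(p):
    f=p["image"].shape[0]/2/np.tan(np.radians(p["fovy"])/2)
    return f
def ray(p,uv):
    f=K(p); d=(np.asarray(uv,float)-[p["cx"],p["cy"]])/f
    r=d.copy()
    for _ in range(10): r=d/(1+p["k1"]*(r**2).sum(-1,keepdims=True))
    return r
def onz(p,uv,z):
    r=ray(p,uv); M=p["world_from_camera"]
    D=np.stack([r[...,0],-r[...,1],-np.ones_like(r[...,0])],-1)@M[:3,:3].T
    o=M[:3,3]; return o+D*((z-o[2])/D[...,2:3])
def deproj(p,uv,dep):
    r=ray(p,uv);M=p["world_from_camera"]
    return np.stack([r[...,0],-r[...,1],-np.ones_like(r[...,0])],-1)*np.asarray(dep)[...,None]@M[:3,:3].T+M[:3,3]
def proj(p,X):
    M=p["world_from_camera"]; c=(np.asarray(X)-M[:3,3])@M[:3,:3]
    s=np.stack([c[...,0],-c[...,1]],-1)/-c[...,2:3]
    s=s*(1+p["k1"]*(s**2).sum(-1,keepdims=True)); return s*K(p)+[p["cx"],p["cy"]]
def cloud(p):
    h,w=p["depth"].shape; uv=np.stack(np.meshgrid(np.arange(w),np.arange(h)),-1).astype(float)
    return deproj(p,uv,p["depth"])
E
python3 - <<'E'
from h import *
p=pickle.load(open("top0.pkl","rb"))
c=lambda *a:np.array([[240+x/3,110+y/3] for x,y in a])-0.33
w=onz(p,c((235,152),(472,185),(438,433),(200,398)),.012);print(w,np.diff(w,axis=0),w.mean(0))
q=onz(p,c((291,215),(406,234),(387,346),(276,328)),.020);print(q,np.diff(q,axis=0),np.linalg.norm(np.diff(q,axis=0),axis=1),q.mean(0))
C=cloud(p)
for y in range(150,240,10):
  print(y,[tuple((C[y,x]*1000).astype(int)) for x in range(270,325,6)])
E
```

```text
[[ 0.66096408 -0.00929278  0.012     ]
 [ 0.63162494 -0.20787666  0.012     ]
 [ 0.42628804 -0.17448903  0.012     ]
 [ 0.45622505  0.02083976  0.012     ]] [[-0.02933914 -0.19858388  0.        ]
 [-0.2053369   0.03338763  0.        ]
 [ 0.02993701  0.19532879  0.        ]] [ 0.54377553 -0.09270468  0.012     ]
[[ 0.60640934 -0.05543235  0.02      ]
 [ 0.58990797 -0.15055194  0.02      ]
 [ 0.49763943 -0.13301976  0.02      ]
 [ 0.51302413 -0.04205891  0.02      ]] [[-0.01650137 -0.09511959  0.        ]
 [-0.09226854  0.01753218  0.        ]
 [ 0.0153847   0.09096085  0.        ]] [0.09654031 0.09391944 0.09225273] [ 0.55174522 -0.09526574  0.02      ]
150 [(np.int64(689), np.int64(112), np.int64(4)), (np.int64(690), np.int64(97), np.int64(2)), (np.int64(649), np.int64(63), np.int64(210)), (np.int64(653), np.int64(52), np.int64(187)), (np.int64(658), np.int64(41), np.int64(164)), (np.int64(688), np.int64(36), np.int64(5)), (np.int64(690), np.int64(21), np.int64(-3)), (np.int64(689), np.int64(5), np.int64(1)), (np.int64(688), np.int64(-9), np.int64(5)), (np.int64(689), np.int64(-24), 
[... 2988 characters left out ...]
np.int64(112)), (np.int64(509), np.int64(33), np.int64(82)), (np.int64(510), np.int64(20), np.int64(49)), (np.int64(510), np.int64(6), np.int64(17)), (np.int64(510), np.int64(-8), np.int64(12)), (np.int64(510), np.int64(-23), np.int64(14))]
230 [(np.int64(487), np.int64(86), np.int64(211)), (np.int64(487), np.int64(77), np.int64(184)), (np.int64(487), np.int64(67), np.int64(160)), (np.int64(487), np.int64(56), np.int64(133)), (np.int64(486), np.int64(45), np.int64(105)), (np.int64(486), np.int64(33), np.int64(74)), (np.int64(486), np.int64(20), np.int64(42)), (np.int64(486), np.int64(6), np.int64(19)), (np.int64(486), np.int64(-8), np.int64(11)), (np.int64(486), np.int64(-22), np.int64(14))]
```

```bash
cat >> h.py <<'E'
def P(X,ctr=(0.5437,-0.0927),psi=-0.153):
    X=np.asarray(X,float); c,s=np.cos(psi),np.sin(psi)
    return np.stack([ctr[0]+c*X[...,0]-s*X[...,1],ctr[1]+s*X[...,0]+c*X[...,1],X[...,2]],-1)
def iP(W,ctr=(0.5437,-0.0927),psi=-0.153):
    W=np.asarray(W,float); c,s=np.cos(psi),np.sin(psi); d=W[...,:2]-np.array(ctr)
    return np.stack([c*d[...,0]+s*d[...,1],-s*d[...,0]+c*d[...,1],W[...,2]],-1)
def overlay(p,name,box,th,cp=None,sc=3):
    a,b,c,d=box
    im=cv2.resize(np.ascontiguousarray(p["image"][b:d,a:c,::-1]),None,fx=sc,fy=sc,interpolation=cv2.INTER_CUBIC)
    def poly(pts,col):
        u=(proj(p,P(np.array(pts)/1000.))-[a,b]+.5)*sc
        cv2.polylines(im,[np.round(u*16).astype(np.int32)],True,col,1,cv2.LINE_AA,4)
    poly([(-105,-100,12),(105,-100,12),(105,100,12),(-105,100,12)],(0,0,255))
    poly([(-90,80,16),(85,80,16),(85,-100,16),(85,80,16)],(255,0,255))
    if cp:
        x,y,t=cp; R=np.array([[np.cos(t),-np.sin(t)],[np.sin(t),np.cos(t)]])
        q=(np.array([(-47.5,-47.5),(47.5,-47.5),(47.5,47.5),(-47.5,47.5)])@R.T+[x,y])
        poly(np.c_[q,np.full(4,20)],(0,255,255))
    l=lambda x,r,o:(x,100-r*np.cos(th)+o*np.sin(th),27+r*np.sin(th)+o*np.cos(th))
    poly([l(-95,0,2),l(95,0,2),l(95,195,2),l(25,195,2),l(25,206,2),l(-25,206,2),l(-25,195,2),l(-95,195,2)],(255,255,0))
    cv2.imwrite(name,im)
E
python3 - <<'E'
from h import *
p=pickle.load(open("top0.pkl","rb"));s=pickle.load(open("side0.pkl","rb"))
print(iP(onz(p,[[326.2,168.3]],.012)),iP(onz(p,[[351.7,203.6]],.012)),iP(onz(s,[[290.6,200.4]],.012)),iP(onz(s,[[339.7,191.8]],.012)))
C=cloud(p)
# lid plane fit in platform frame
L=iP(C[155:235,270:325].reshape(-1,3)); L=L[(L[:,2]>.06)&(abs(L[:,0])<.085)]
A=np.c_[L[:,2]-.027,np.ones(len(L))]
for k in range(3):
    k_,*_=np.linalg.lstsq(A,L[:,1],rcond=None); r=L[:,1]-A@k_; m=abs(r)<2*r.std(); L=L[m];A=A[m]
print(k_,r.std(),len(L),"theta",np.pi/2+np.arctan(k_[0]))
th=np.pi/2+np.arctan(k_[0])
overlay(p,"pics/ov_t.png",(240,110,480,290),th,(8.3,-1.4,-.027))
overlay(s,"pics/ov_s.png",(200,110,460,300),th,(8.3,-1.4,-.027))
for n,px,z in [("ink",(424.7,217),0),("glue",(396,148),0.08),("spray",(354.8,141),.1),("blend",(417,255),.0),("gem",(377,267),0),("sc",(464,249),0),("wood",(258,157),0)]:
    print(n,onz(p,[px],z),iP(onz(p,[px],z)))
E
```

```text
[[0.08612641 0.07693655 0.012     ]] [[0.00737601 0.00119034 0.012     ]] [[0.08109587 0.08351536 0.012     ]] [[ 0.00863816 -0.00799456  0.012     ]]
[0.39048346 0.09737329] 0.0010641516333997165 2328 theta 1.9430719692601004
ink [[ 0.51686069 -0.27683879  0.        ]] [[ 0.00153767 -0.18607815  0.        ]]
glue [[ 0.67775055 -0.19395103  0.08      ]] [[ 0.14791565 -0.07963843  0.08      ]]
spray [[ 0.69087176 -0.09508677  0.1       ]] [[0.14581629 0.02007064 0.1       ]]
blend [[ 0.42253083 -0.25445304  0.        ]] [[-0.09510194 -0.17833013  0.        ]]
gem [[ 0.39381222 -0.15408471  0.        ]] [[-0.13878157 -0.0835111   0.        ]]
sc [[ 0.4364896  -0.37230522  0.        ]] [[-0.06334511 -0.29267823  0.        ]]
wood [[0.67261117 0.14376868 0.        ]] [[0.09136655 0.25335288 0.        ]]
```

View pics/ov_t.png

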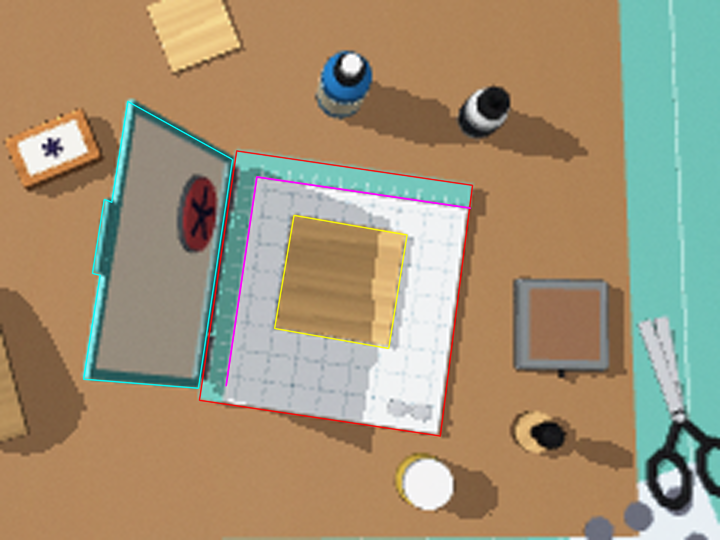

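View pics/ov_s.png

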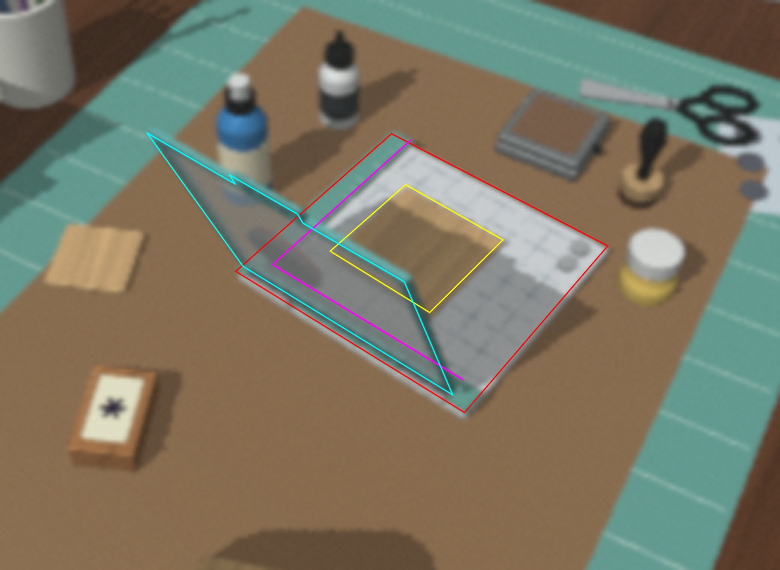

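```bash
cat > d.py <<'E'
import sys
from h import *
from workcell import *
from scipy.spatial.transform import Rotation as R
def show(tg=None):
    s=read_state(); T=R.from_rotvec(s["tcp_rot"])
    psi=-.153
    print("t",round(s["time"],2),"plat mm",np.round(iP(s["tool_pos"])*1000,1),"F_plat",np.round(R.from_euler('z',-psi).apply(s["wrist_force"]),1),"w",round(s["width"],3))
    Rg=np.array([[-np.cos(psi),-np.sin(psi),0],[-np.sin(psi),np.cos(psi),0],[0,0,-1]])
    # tool x=-X_p, y=+Y_p, z down
    print("rot to align",np.round((T.inv()*R.from_matrix(Rg)).as_rotvec(),3))
    for t in tg or []: print(t,"slide cm",np.round(T.inv().apply(P(np.array(t)/1000.)-s["tool_pos"])*100,2))
if __name__=="__main__":
    show([list(map(float,a.split(','))) for a in sys.argv[1:]])
E
python3 d.py 8,-78,320 8,-78,50 -40,300,330
```

```text
t 1.5 plat mm [-501.7  681.9  239.3] F_plat [ 0.5 -0.5 -0.8] w 0.997
rot to align [-0.    -0.    -0.074]
[8.0, -78.0, 320.0] slide cm [-56.43 -72.03  -8.07]
[8.0, -78.0, 50.0] slide cm [-56.43 -72.03  18.93]
[-40.0, 300.0, 330.0] slide cm [-48.86 -34.69  -9.07]
```

>>> play_rows(
  slide=[
    [-8,-5,-8],
    [-49,-35,-9],
    [-49,-35,-9],
    [-49,-35,-9],
    [-49,-35,-9],
    [-49,-35,-9],
    [-49,-35,-9],
    [-49,-35,-9],
    [-49,-35,-9],
    [-49,-35,-9],
    [-49,-35,-9],
    [-49,-35,-9],
  ],
  delta_rot=[
    [0,0,-0.074],
    [0,0,-0.074],
    [0,0,-0.074],
    [0,0,-0.074],
    [0,0,-0.074],
    [0,0,-0.074],
    [0,0,-0.074],
    [0,0,-0.074],
    [0,0,-0.074],
    [0,0,-0.074],
    [0,0,-0.074],
    [0,0,-0.074],
  ],
  hand=0,
  force=60,
)

```text
time: 2.5
tool_pos: [0.4757, 0.2911, 0.3172]
tcp_rot: [0.24, 3.132, 0.001]
wrist_force: [1.0, 0.4, -0.2]
width: -0.0
```

```bash
python3 d.py 8,-78,320 8,-78,50
```

```text
t 2.5 plat mm [-125.7  369.   317.2] F_plat [ 1.   0.5 -0.2] w -0.0
rot to align [0.001 0.001 0.   ]
[8.0, -78.0, 320.0] slide cm [-13.36 -44.7   -0.3 ]
[8.0, -78.0, 50.0] slide cm [-13.34 -44.71  26.7 ]
```

>>> play_rows(
  slide=[
    [-13.4,-44.7,-0.5],
    [-13.4,-44.7,-0.5],
    [-13.4,-44.7,-0.5],
    [-13.4,-44.7,-0.5],
    [-13.4,-44.7,-0.5],
    [-13.4,-44.7,-0.5],
    [-13.4,-44.7,-0.5],
    [-13.4,-44.7,-0.5],
    [-13.4,-44.7,-0.5],
    [-13.4,-44.7,-0.5],
    [-13.4,-44.7,-0.5],
    [-13.4,-44.7,1],
  ],
  delta_rot=[
    [0,0,0],
    [0,0,0],
    [0,0,0],
    [0,0,0],
    [0,0,0],
    [0,0,0],
    [0,0,0],
    [0,0,0],
    [0,0,0],
    [0,0,0],
    [0,0,0],
    [0,0,0],
  ],
)

```text
time: 3.5
tool_pos: [0.542, -0.1775, 0.3104]
tcp_rot: [0.246, 3.125, -0.007]
wrist_force: [-0.7, 0.6, 0.2]
width: 0.001
```

```bash
python3 d.py 8,-78,40
```

```text
t 3.5 plat mm [ 11.3 -84.  310.4] F_plat [-0.8  0.4  0.2] w 0.001
rot to align [-0.004  0.008 -0.004]
[8.0, -78.0, 40.0] slide cm [ 0.54  0.7  27.04]
```

>>> play_rows(
  slide=[
    [0.5,0.7,5],
    [0.5,0.7,9],
    [0.5,0.7,13],
    [0.5,0.7,17],
    [0.5,0.7,21],
    [0.5,0.7,25],
    [0.5,0.7,27],
    [0.5,0.7,27],
    [0.5,0.7,27],
    [0.5,0.7,27],
  ],
  delta_rot=[
    [0,0.005,0],
    [0,0.005,0],
    [0,0.005,0],
    [0,0.005,0],
    [0,0.005,0],
    [0,0.005,0],
    [0,0.005,0],
    [0,0.005,0],
    [0,0.005,0],
    [0,0.005,0],
  ],
)

```text
time: 4.33
tool_pos: [0.5418, -0.1717, 0.0422]
tcp_rot: [0.246, 3.127, -0.007]
wrist_force: [0.2, 1.1, 1.0]
width: 0.002
```

```bash
python3 - <<'E'
from d import *
show([(8,-78,23)])
p=read_camera("top");overlay(p,"pics/t1.png",(270,120,430,260),1.943,(8.3,-1.4,-.027),4)
p=read_camera("side");cv2.imwrite("pics/s1.png",cv2.resize(p["image"][110:290,220:440,::-1],None,fx=3,fy=3))
E
```

```text
t 4.33 plat mm [ 10.1 -78.3  42.2] F_plat [0.  1.1 1. ] w 0.002
rot to align [-0.004  0.006 -0.004]
(8, -78, 23) slide cm [0.22 0.04 1.92]
```

View pics/t1.png

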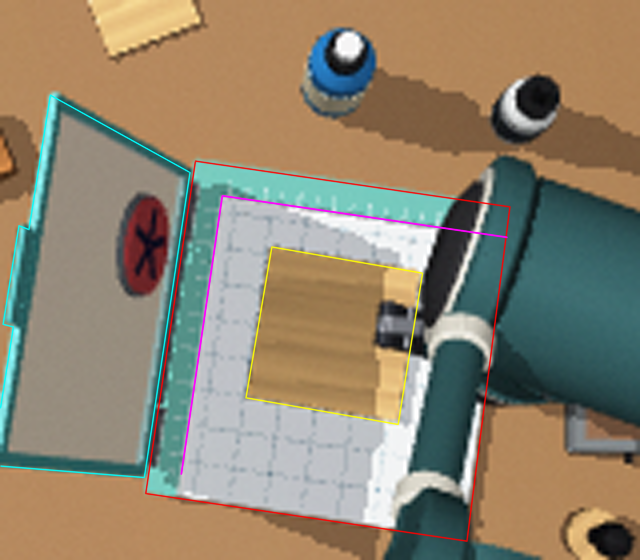

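View pics/s1.png

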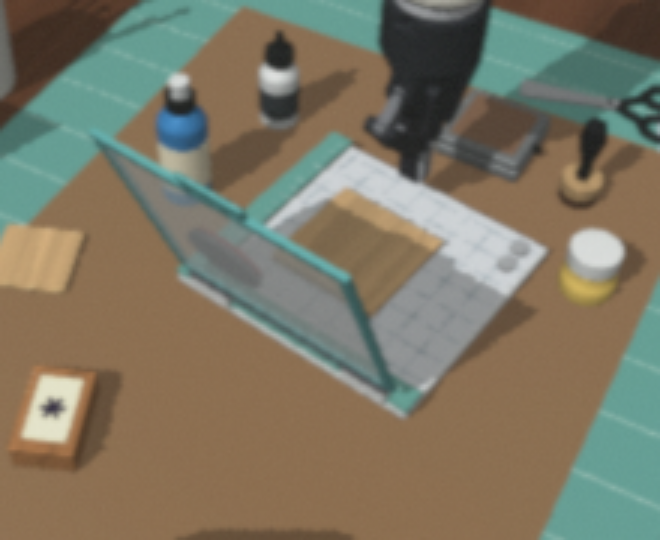

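```bash
python3 - <<'E'
from d import *
p=read_camera("top")
for z in(.034,.042,.1,.2):
    u=proj(p,np.array([.5418,-.1717,z])); print(z,u,(u-[270,120])*4)
C=cloud(p)
for (x,y) in [(365,201),(369,201),(372,199),(375,202)]: print(C[y,x],iP(C[y,x])*1000)
s=read_camera("side");
u=proj(s,np.array([.5418,-.1717,.034]));print((u-[220,110])*3)
E
```

```text
0.034 [384.84871709 206.65268195] [459.39486837 346.61072778]
0.042 [385.37124075 206.47318215] [461.48496299 345.89272858]
0.1 [389.42585316 205.08034864] [477.70341263 340.32139454]
0.2 [397.73334912 202.2267165 ] [510.93339649 328.906866  ]
[ 0.54969402 -0.11318404  0.12690355] [  9.04584042 -19.33124477 126.90355423]
[ 0.54903    -0.12096828  0.13584551] [  9.57593022 -27.12574164 135.84551032]
[ 0.55344167 -0.12774932  0.13500123] [ 14.96951822 -33.15521976 135.00122502]
[ 0.54622977 -0.13302059  0.14373801] [  8.64522421 -39.46403629 143.73800573]
[410.36163212 174.90399263]
```

>>> play_rows(
  slide=[
    [0.2,0,1],
    [0.2,0,1.9],
    [0.2,0,1.95],
    [0.2,0,1.95],
    [0.2,0,1.95],
  ],
  delta_rot=[
    [0,0.005,0],
    [0,0.005,0],
    [0,0.005,0],
    [0,0.005,0],
    [0,0.005,0],
  ],
)

```text
time: 4.95
tool_pos: [0.5397, -0.1714, 0.0228]
tcp_rot: [0.246, 3.131, -0.007]
wrist_force: [-0.1, -0.2, -0.6]
width: 0.0
```

```bash
python3 d.py 8,-34,22.5
```

```text
t 4.95 plat mm [  8.1 -78.4  22.8] F_plat [-0.1 -0.2 -0.6] w 0.0
rot to align [-0.004  0.001 -0.004]
[8.0, -34.0, 22.5] slide cm [0.02 4.44 0.01]
```

>>> play_rows(
  slide=[
    [0,0.7,0],
    [0,1.2,0],
    [0,1.6,0],
    [0,2.0,0],
    [0,2.4,0],
    [0,2.8,0],
    [0,3.2,0],
    [0,3.5,0],
    [0,3.8,0],
    [0,4.1,0],
    [0,4.3,0],
    [0,4.3,0],
  ],
  delta_rot=[
    [0,0,0],
    [0,0,0],
    [0,0,0],
    [0,0,0],
    [0,0,0],
    [0,0,0],
    [0,0,0],
    [0,0,0],
    [0,0,0],
    [0,0,0],
    [0,0,0],
    [0,0,0],
  ],
)

```text
time: 5.95
tool_pos: [0.5465, -0.1285, 0.0226]
tcp_rot: [0.246, 3.131, -0.007]
wrist_force: [-0.4, 0.6, -0.1]
width: 0.002
```

```bash
python3 - <<'E'
from d import *
show()
p=read_camera("top");overlay(p,"pics/t2.png",(270,120,430,260),1.943,None,4)
E
```

```text
t 5.95 plat mm [  8.2 -35.   22.6] F_plat [-0.5  0.6 -0.1] w 0.002
rot to align [-0.004  0.001 -0.004]
```

View pics/t2.png

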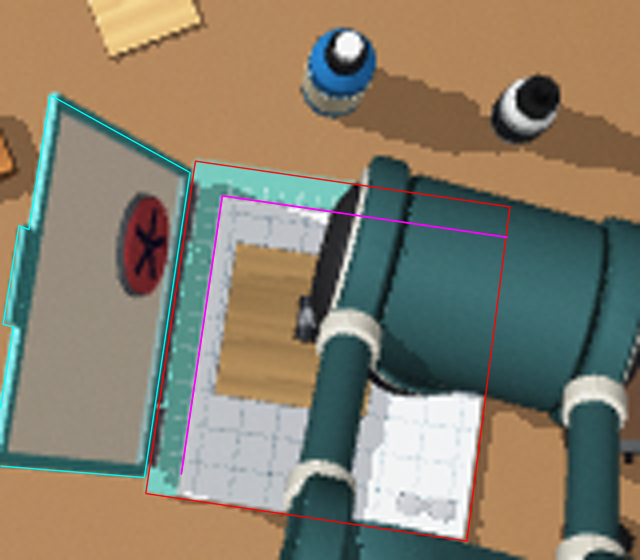

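>>> play_rows(
  slide=[
    [0,0.3,0],
    [0,0.6,0],
    [0,0.8,0],
    [0,0.9,0],
    [0,1.0,0],
    [0,1.0,0],
  ],
  delta_rot=[
    [0,0,0],
    [0,0,0],
    [0,0,0],
    [0,0,0],
    [0,0,0],
    [0,0,0],
  ],
)

```text
time: 6.5
tool_pos: [0.548, -0.1186, 0.0225]
tcp_rot: [0.246, 3.131, -0.007]
wrist_force: [0.1, -0.3, 0.0]
width: 0.002
```

```bash
python3 - <<'E'
from d import *
show()
p=read_camera("top");overlay(p,"pics/t3.png",(270,120,430,260),1.943,None,4)
E
```

```text
t 6.5 plat mm [  8.2 -24.9  22.5] F_plat [ 0.1 -0.2  0. ] w 0.002
rot to align [-0.004  0.001 -0.003]
```

View pics/t3.png

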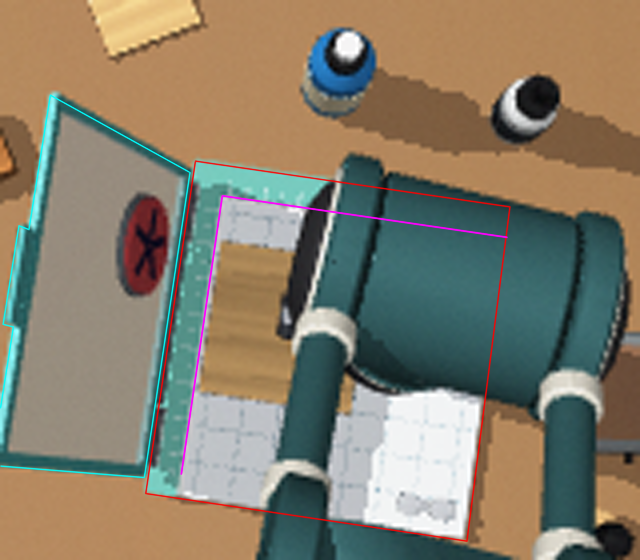

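>>> play_rows(
  slide=[
    [0,0.1,0],
    [0,0.2,0],
    [0,0.3,0],
    [0,0.3,0],
  ],
  delta_rot=[
    [0,0,0],
    [0,0,0],
    [0,0,0],
    [0,0,0],
  ],
)

```text
time: 6.88
tool_pos: [0.5484, -0.1155, 0.0225]
tcp_rot: [0.246, 3.131, -0.006]
wrist_force: [-0.5, 0.3, 0.5]
width: 0.004
```

```bash
python3 d.py
```

```text
t 6.88 plat mm [  8.2 -21.9  22.5] F_plat [-0.5  0.2  0.5] w 0.004
rot to align [-0.004  0.001 -0.004]
```

>>> play_rows(
  slide=[
    [0,0.1,0],
    [0,0.2,0],
    [0,0.2,0],
  ],
  delta_rot=[
    [0,0,0],
    [0,0,0],
    [0,0,0],
  ],
)

```text
time: 7.13
tool_pos: [0.5488, -0.1146, 0.0226]
tcp_rot: [0.244, 3.131, -0.01]
wrist_force: [-0.3, -5.6, -1.0]
width: -0.001
```

```bash
python3 - <<'E'
from d import *
show()
p=read_camera("top");overlay(p,"pics/t4.png",(290,140,390,240),1.943,None,6)
E
```

```text
t 7.13 plat mm [  8.4 -20.9  22.6] F_plat [ 0.6 -5.6 -1. ] w -0.001
rot to align [-0.006  0.001 -0.003]
```

View pics/t4.png

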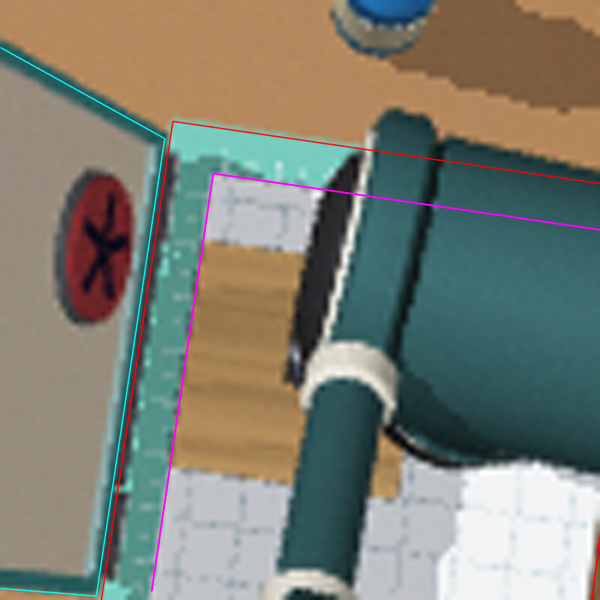

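>>> play_rows(
  slide=[
    [0,-0.6,0],
    [0,-1.5,-2],
    [2,-1.2,-4.5],
    [5,1,-4.5],
    [8.4,4,-4.5],
    [8.4,5.4,-4.5],
    [8.4,5.4,-4.5],
    [8.4,5.4,-2],
    [8.4,5.4,0],
    [8.4,5.4,0],
    [8.4,5.4,0],
  ],
  delta_rot=[
    [0,0,0],
    [0,0,0],
    [0,0,0],
    [0,0,0],
    [0,0,0],
    [0,0,0],
    [0,0,0],
    [0,0,0],
    [0,0,0],
    [0,0,0],
    [0,0,0],
  ],
)

```text
time: 8.1
tool_pos: [0.4743, -0.0487, 0.0219]
tcp_rot: [-0.245, -3.132, 0.009]
wrist_force: [0.3, 0.1, 0.5]
width: 0.002
```

```bash
python3 d.py -23,33,22.5
```

```text
t 8.1 plat mm [-75.3  33.   21.9] F_plat [0.3 0.1 0.5] w 0.002
rot to align [-0.006 -0.    -0.003]
[-23.0, 33.0, 22.5] slide cm [-5.23  0.02 -0.06]
```

>>> play_rows(
  slide=[
    [-0.8,0,-0.05],
    [-1.5,0,-0.05],
    [-2,0,-0.05],
    [-2.4,0,-0.05],
    [-2.8,0,-0.05],
    [-3.2,0,-0.05],
    [-3.6,0,-0.05],
    [-4.0,0,-0.05],
    [-4.3,0,-0.05],
    [-4.6,0,-0.05],
    [-4.9,0,-0.05],
    [-4.9,0,-0.05],
  ],
  delta_rot=[
    [0,0,0],
    [0,0,0],
    [0,0,0],
    [0,0,0],
    [0,0,0],
    [0,0,0],
    [0,0,0],
    [0,0,0],
    [0,0,0],
    [0,0,0],
    [0,0,0],
    [0,0,0],
  ],
)

```text
time: 9.1
tool_pos: [0.5235, -0.0564, 0.0226]
tcp_rot: [0.245, 3.132, -0.009]
wrist_force: [0.3, -0.0, -0.1]
width: -0.001
```

```bash
python3 - <<'E'
from d import *
show()
p=read_camera("top");overlay(p,"pics/t5.png",(290,140,390,240),1.943,None,6)
E
```

```text
t 9.1 plat mm [-25.5  32.8  22.6] F_plat [ 0.3  0.  -0.1] w -0.001
rot to align [-0.006  0.001 -0.003]
```

View pics/t5.png

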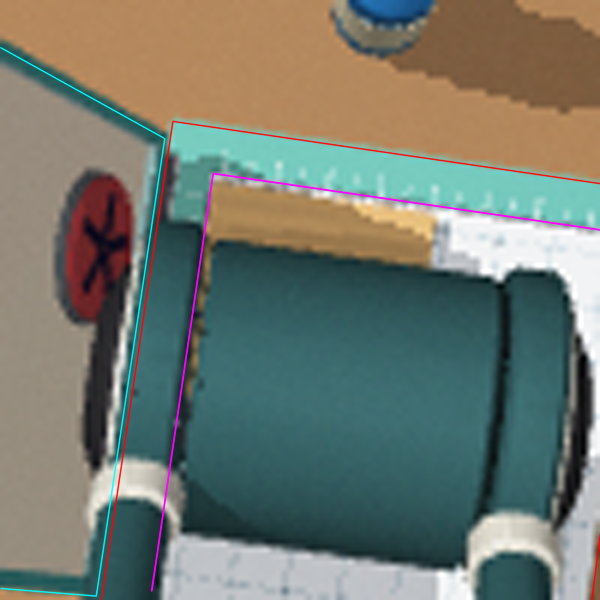

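>>> play_rows(
  slide=[
    [-0.1,0,0],
    [-0.2,0,0],
    [-0.3,0,0],
    [-0.3,0,0],
  ],
  delta_rot=[
    [0,0,0],
    [0,0,0],
    [0,0,0],
    [0,0,0],
  ],
)

```text
time: 9.48
tool_pos: [0.5263, -0.0568, 0.0225]
tcp_rot: [0.245, 3.132, -0.009]
wrist_force: [0.4, -0.4, 1.1]
width: -0.002
```

```bash
python3 d.py
```

```text
t 9.48 plat mm [-22.7  32.8  22.5] F_plat [ 0.4 -0.3  1.1] w -0.002
rot to align [-0.006  0.001 -0.003]
```

>>> play_rows(
  slide=[
    [-0.1,0,0],
    [-0.2,0,0],
    [-0.2,0,0],
  ],
  delta_rot=[
    [0,0,0],
    [0,0,0],
    [0,0,0],
  ],
)

```text
time: 9.73
tool_pos: [0.5275, -0.0571, 0.0224]
tcp_rot: [-0.244, -3.131, 0.009]
wrist_force: [-2.5, 0.4, 1.3]
width: -0.002
```

```bash
python3 d.py
```

```text
t 9.73 plat mm [-21.4  32.8  22.4] F_plat [-2.5 -0.   1.3] w -0.002
rot to align [-0.006 -0.001 -0.003]
```

Contact with the stop beginning (−2.5 N). A little more to seat it.

>>> play_rows(
  slide=[
    [-0.1,0,0],
    [-0.15,0,0],
    [-0.15,0,0],
  ],
  delta_rot=[
    [0,0,0],
    [0,0,0],
    [0,0,0],
  ],
)

```text
time: 9.98
tool_pos: [0.5276, -0.0571, 0.022]
tcp_rot: [-0.244, -3.127, 0.009]
wrist_force: [-4.1, 1.3, 4.1]
width: -0.0
```

```bash
python3 d.py
```

```text
t 9.98 plat mm [-21.4  32.8  22. ] F_plat [-4.3  0.7  4.1] w -0.0
rot to align [-0.006 -0.004 -0.003]
```

>>> play_rows(
  slide=[
    [0.6,0,-0.1],
    [1.2,0,-1.5],
    [1,-2,-4.5],
    [-2,-5,-4.5],
    [-5.9,-7.5,-4.5],
    [-5.9,-7.8,-4.5],
    [-5.9,-7.8,-4.5],
    [-5.9,-7.8,-2],
    [-5.9,-7.8,-0.1],
    [-5.9,-7.8,-0.1],
    [-5.9,-7.8,-0.1],
  ],
  delta_rot=[
    [0,0,0],
    [0,0,0],
    [0,0,0],
    [0,0,0],
    [0,0,0],
    [0,0,0],
    [0,0,0],
    [0,0,0],
    [0,0,0],
    [0,0,0],
    [0,0,0],
  ],
)

```text
time: 10.9
tool_pos: [0.5721, -0.1421, 0.0223]
tcp_rot: [-0.243, -3.125, 0.008]
wrist_force: [-0.3, 0.2, -0.3]
width: -0.002
```

```bash
python3 - <<'E'
from d import *
show([(38,-22,22.5)])
p=read_camera("top");overlay(p,"pics/t6.png",(290,140,390,240),1.943,(37.5,32.5,0),6)
E
```

```text
t 10.9 plat mm [ 35.6 -44.5  22.3] F_plat [-0.3  0.2 -0.3] w -0.002
rot to align [-0.005 -0.007 -0.002]
(38, -22, 22.5) slide cm [-0.23  2.25 -0.04]
```

View pics/t6.png

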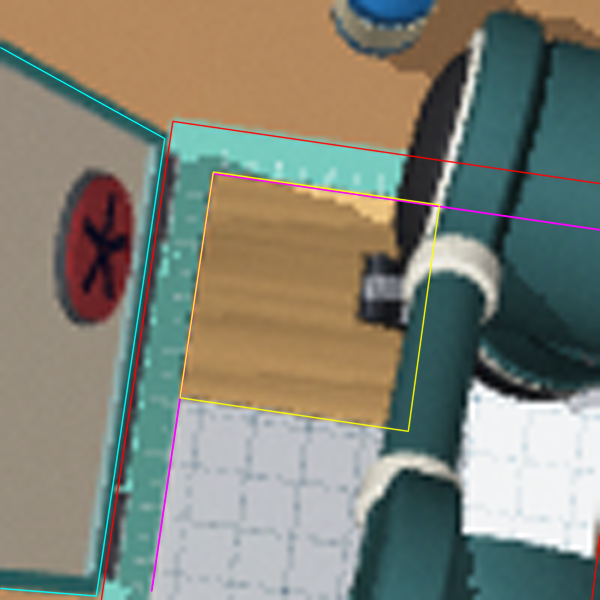

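>>> play_rows(
  slide=[
    [0,0.8,0],
    [0,1.6,0],
    [0,2.0,0],
    [0,2.2,0],
    [0,2.35,0],
    [0,2.45,0],
    [0,2.45,0],
  ],
  delta_rot=[
    [0,0.005,0],
    [0,0.005,0],
    [0,0.005,0],
    [0,0.005,0],
    [0,0.005,0],
    [0,0.005,0],
    [0,0.005,0],
  ],
)

```text
time: 11.53
tool_pos: [0.5761, -0.1189, 0.0231]
tcp_rot: [-0.241, -3.12, 0.01]
wrist_force: [-1.2, -4.5, 1.3]
width: 0.001
```

```bash
python3 d.py
```

```text
t 11.53 plat mm [ 36.  -20.9  23.1] F_plat [-0.5 -4.6  1.3] w 0.001
rot to align [-0.007 -0.011 -0.001]
```

```bash
python3 -c "
from workcell import *
print(read_state()['q'])"
```

```text
[-0.24100344  0.32995173  1.95862282 -0.01088381  0.86369222 -1.65026691]
```

>>> play_rows(
  slide=[
    [0,-0.6,0],
    [0,-2.0,-1],
    [0,-2.0,-5],
    [0,-2,-9],
    [0,-2,-13],
    [0,-2,-17],
    [0,-2,-21],
    [0,-2,-25],
    [0,-2,-28],
    [0,-2,-28],
    [0,-2,-28],
  ],
  delta_rot=[
    [0,0,0],
    [0,0,0],
    [0,0,0],
    [0,0,0],
    [0,0,0],
    [0,0,0],
    [0,0,0],
    [0,0,0],
    [0,0,0],
    [0,0,0],
    [0,0,0],
  ],
)

```text
time: 12.45
tool_pos: [0.5779, -0.1383, 0.3075]
tcp_rot: [-0.243, -3.127, 0.012]
wrist_force: [-0.1, -0.1, -0.3]
width: 0.002
```

```bash
python3 - <<'E'
from d import *
show([(37,235,300)])
p=read_camera("top");overlay(p,"pics/t7.png",(290,140,390,240),1.943,(37.5,32.5,0),6)
E
```

```text
t 12.45 plat mm [ 40.8 -39.9 307.5] F_plat [-0.1 -0.1 -0.3] w 0.002
rot to align [-0.008 -0.004 -0.002]
(37, 235, 300) slide cm [ 0.43 27.49  0.54]
```

View pics/t7.png

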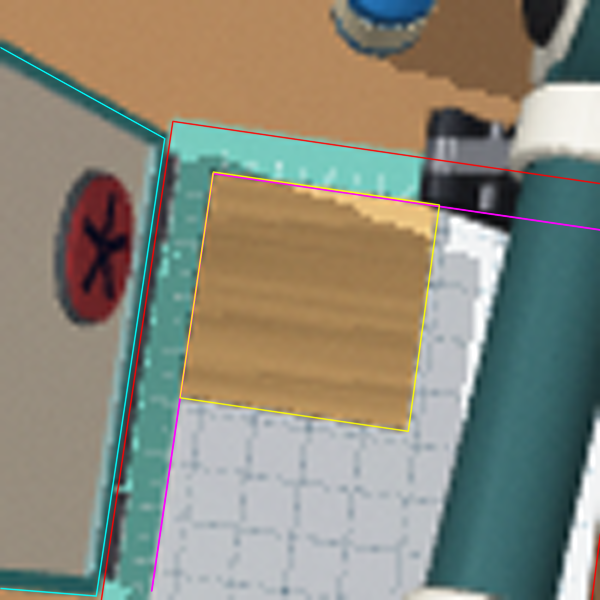

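>>> play_rows(
  slide=[
    [0.4,3,0],
    [0.4,6,0],
    [0.4,9,0],
    [0.4,12,0],
    [0.4,15,0],
    [0.4,18,0],
    [0.4,21,0],
    [0.4,24,0],
    [0.4,27.5,0],
    [0.4,27.5,0],
    [0.4,27.5,0],
    [0.4,27.5,0],
  ],
  delta_rot=[
    [0,0,0.125],
    [0,0,0.25],
    [0,0,0.375],
    [0,0,0.5],
    [0,0,0.625],
    [0,0,0.75],
    [0,0,0.875],
    [0,0,1],
    [0,0,1.125],
    [0,0,1.25],
    [0,0,1.375],
    [0,0,1.5],
  ],
)

```text
time: 13.5
tool_pos: [0.6139, 0.1348, 0.2996]
tcp_rot: [-2.313, -2.118, 0.025]
wrist_force: [-0.9, 0.6, 0.9]
width: 0.0
```

```bash
sed -i 's/Rg=np.array.*/Rg=np.array([[-np.sin(psi),np.cos(psi),0],[np.cos(psi),np.sin(psi),0],[0,0,-1]])/; s/tool x=-X_p, y=+Y_p/tool x=Y_p, y=X_p/' d.py; python3 d.py 37,225,173
```

```text
t 13.5 plat mm [ 34.7 235.5 299.6] F_plat [-1.   0.5  0.9] w 0.0
rot to align [-0.014  0.009  0.065]
[37.0, 225.0, 173.0] slide cm [-0.96  0.34 12.66]
```

>>> play_rows(
  slide=[
    [-0.2,0.3,3],
    [-0.6,0.3,6.5],
    [-1,0.3,10],
    [-1,0.3,12.6],
    [-1,0.3,12.6],
    [-1,0.3,12.6],
    [-1,0.3,12.6],
  ],
  delta_rot=[
    [-0.01,0.01,0.065],
    [-0.01,0.01,0.065],
    [-0.01,0.01,0.065],
    [-0.01,0.01,0.065],
    [-0.01,0.01,0.065],
    [-0.01,0.01,0.065],
    [-0.01,0.01,0.065],
  ],
)

```text
time: 14.08
tool_pos: [0.6145, 0.1236, 0.1742]
tcp_rot: [-2.382, -2.042, 0.002]
wrist_force: [0.9, 0.3, 0.2]
width: 0.002
```

```bash
python3 - <<'E'
from d import *
show([(37,190,173)])
p=read_camera("top");overlay(p,"pics/t8.png",(240,110,400,250),1.943,None,4)
p=read_camera("side");overlay(p,"pics/s8.png",(200,80,400,260),1.943,None,3)
E
```

```text
t 14.08 plat mm [ 37.  224.5 174.2] F_plat [0.9 0.4 0.2] w 0.002
rot to align [-0.004 -0.001 -0.   ]
(37, 190, 173) slide cm [-3.46  0.    0.11]
```

View pics/t8.png

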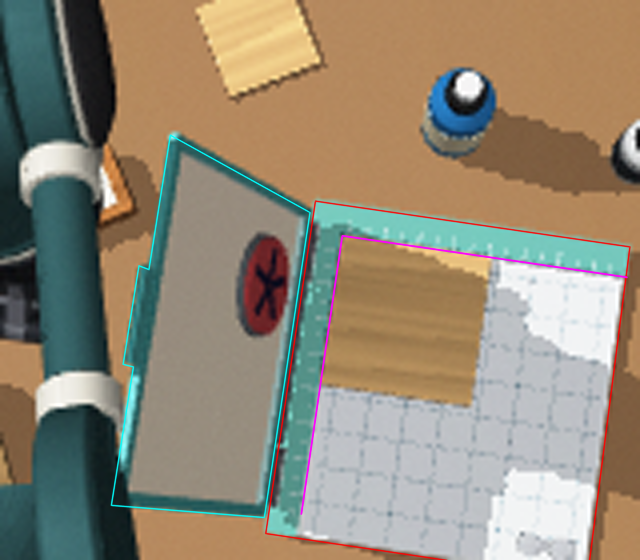

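View pics/s8.png

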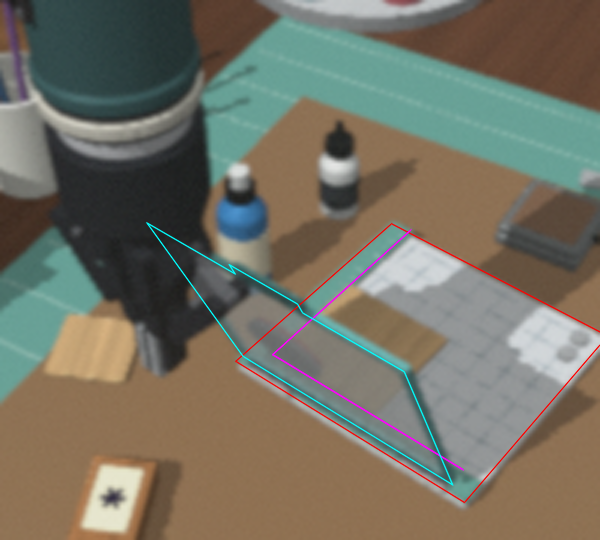

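>>> play_rows(
  slide=[
    [-1.5,0,0.1],
    [-2.8,0,0.1],
    [-3.4,0,0.1],
    [-3.9,0,0.1],
    [-4.4,0,0.1],
    [-4.9,0,0.1],
    [-5.5,0,0.1],
    [-6.1,0,0.1],
    [-6.7,0,0.1],
    [-7.3,0,0.1],
    [-7.9,0,0.1],
  ],
  delta_rot=[
    [0,0,0],
    [0,0,0],
    [0,0,0],
    [0,0,0],
    [0,0,0],
    [0,0,0],
    [0,0,0],
    [0,0,0],
    [0,0,0],
    [0,0,0],
    [0,0,0],
  ],
)

```text
time: 15.1
tool_pos: [0.6046, 0.0461, 0.1773]
tcp_rot: [-2.384, -2.044, -0.007]
wrist_force: [-0.1, 1.5, 4.2]
width: 0.003
```

```bash
python3 - <<'E'
from d import *
show()
p=read_camera("top");overlay(p,"pics/t9.png",(240,110,400,250),1.8,None,4)
p=read_camera("side");overlay(p,"pics/s9.png",(200,80,400,260),1.8,None,3)
E
```

```text
t 15.1 plat mm [ 39.  146.4 177.3] F_plat [-0.4  1.4  4.2] w 0.003
rot to align [ 0.002 -0.004 -0.   ]
```

View pics/t9.png

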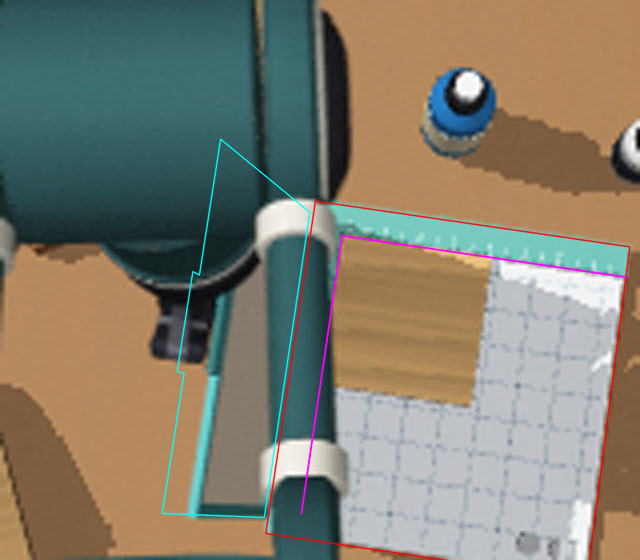

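View pics/s9.png

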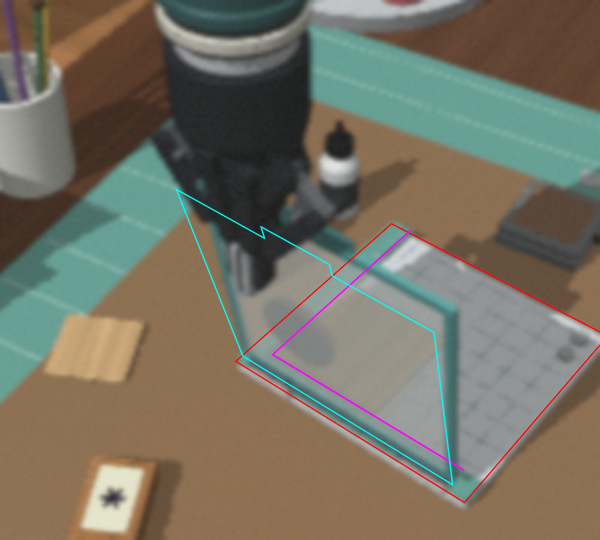

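>>> play_rows(
  slide=[
    [-0.2,0,-0.8],
    [-0.7,0,-1.5],
    [-1.2,0,-2.0],
    [-1.7,0,-2.0],
    [-2.2,0,-2.0],
    [-2.7,0,-2.0],
    [-3.3,0,-2.0],
  ],
  delta_rot=[
    [0,0,0],
    [0,0,0],
    [0,0,0],
    [0,0,0],
    [0,0,0],
    [0,0,0],
    [0,0,0],
  ],
)

```text
time: 15.78
tool_pos: [0.5996, 0.012, 0.1964]
tcp_rot: [2.385, 2.044, 0.006]
wrist_force: [1.0, 1.9, 1.9]
width: -0.001
```

```bash
python3 - <<'E'
from d import *
show()
p=read_camera("side");overlay(p,"pics/s10.png",(200,80,400,260),1.5,None,3)
s=read_state();c=iP(s["tool_pos"])*1000
for th in np.arange(1.5,-.01,-.1):
    r=150-(1.5-th)/1.5*70
    y=100-r*np.cos(th)+2*np.sin(th)+11; z=27+r*np.sin(th)+2*np.cos(th)+8
    print(round(th,2),round(r),"tcp",round(y,1),round(z,1),"slide",np.round([(y-c[1])/10,(37.5-c[0])/10,(c[2]-z)/10],2))
E
```

```text
t 15.78 plat mm [ 39.3 112.  196.4] F_plat [0.7 2.  1.9] w -0.001
rot to align [ 0.003 -0.003 -0.001]
1.5 150 tcp 102.4 184.8 slide [-0.84 -0.18  1.15]
1.4 145 tcp 88.3 178.6 slide [-2.25 -0.18  1.77]
1.3 141 tcp 75.3 171.1 slide [-3.55 -0.18  2.52]
1.2 136 tcp 63.6 162.5 slide [-4.72 -0.18  3.38]
1.1 131 tcp 53.2 153.0 slide [-5.76 -0.18  4.33]
1.0 127 tcp 44.2 142.7 slide [-6.66 -0.18  5.36]
0.9 122 tcp 36.7 131.8 slide [-7.41 -0.18  6.45]
0.8 117 tcp 30.7 120.6 slide [-8.01 -0.18  7.57]
0.7 113 tcp 26.1 109.1 slide [-8.47 -0.18  8.72]
0.6 108 tcp 23.0 97.6 slide [-8.78 -0.18  9.87]
0.5 103 tcp 21.3 86.3 slide [-8.95 -0.18 11.  ]
0.4 99 tcp 20.9 75.3 slide [-8.99 -0.18 12.1 ]
0.3 94 tcp 21.8 64.7 slide [-8.9  -0.18 13.16]
0.2 89 tcp 23.8 54.7 slide [-8.7  -0.18 14.16]
0.1 85 tcp 27.0 45.4 slide [-8.39 -0.18 15.08]
-0.0 80 tcp 31.0 37.0 slide [-7.98 -0.18 15.93]
```

View pics/s10.png

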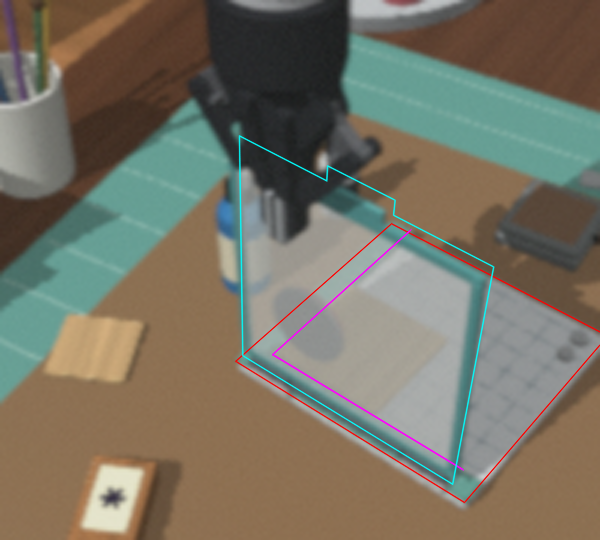

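>>> play_rows(
  slide=[
    [-0.4,-0.1,0.6],
    [-0.85,-0.2,1.15],
    [-1.5,-0.2,1.45],
    [-2.2,-0.2,1.75],
    [-2.9,-0.2,2.15],
    [-3.55,-0.2,2.5],
    [-4.15,-0.2,2.95],
    [-4.7,-0.2,3.4],
    [-5.25,-0.2,3.85],
    [-5.75,-0.2,4.3],
    [-6.2,-0.2,4.85],
    [-6.65,-0.2,5.35],
  ],
  delta_rot=[
    [0,0,0],
    [0,0,0],
    [0,0,0],
    [0,0,0],
    [0,0,0],
    [0,0,0],
    [0,0,0],
    [0,0,0],
    [0,0,0],
    [0,0,0],
    [0,0,0],
    [0,0,0],
  ],
)

```text
time: 16.83
tool_pos: [0.5872, -0.055, 0.1421]
tcp_rot: [2.385, 2.043, 0.005]
wrist_force: [0.4, 0.5, 1.7]
width: -0.001
```

```bash
cat > n.py <<'E'
from d import *
show()
import sys
p=read_camera("side");overlay(p,f"pics/{sys.argv[1]}.png",(200,80,400,260),float(sys.argv[2]),(37.5,32.5,0),3)
s=read_state();c=iP(s["tool_pos"])*1000
for th in np.arange(1.0,-.01,-.1):
    r=150-(1.5-th)/1.5*70
    y=100-r*np.cos(th)+2*np.sin(th)+11; z=27+r*np.sin(th)+2*np.cos(th)+8
    print(round(th,2),round(r),"slide",np.round([(y-c[1])/10,(37.5-c[0])/10,(c[2]-z)/10],2))
E
python3 n.py s11 1.0
```

```text
t 16.83 plat mm [ 37.3  43.9 142.1] F_plat [0.4 0.5 1.7] w -0.001
rot to align [ 0.002 -0.002 -0.001]
1.0 127 slide [ 0.11  0.1  -0.18]
0.9 122 slide [-0.65  0.1   0.9 ]
0.8 117 slide [-1.25  0.1   2.03]
0.7 113 slide [-1.71  0.1   3.17]
0.6 108 slide [-2.02  0.1   4.32]
0.5 103 slide [-2.19  0.1   5.45]
0.4 99 slide [-2.23  0.1   6.56]
0.3 94 slide [-2.14  0.1   7.61]
0.2 89 slide [-1.93  0.1   8.61]
0.1 85 slide [-1.62  0.1   9.54]
0.0 80 slide [-1.22  0.1  10.38]
```

View pics/s11.png

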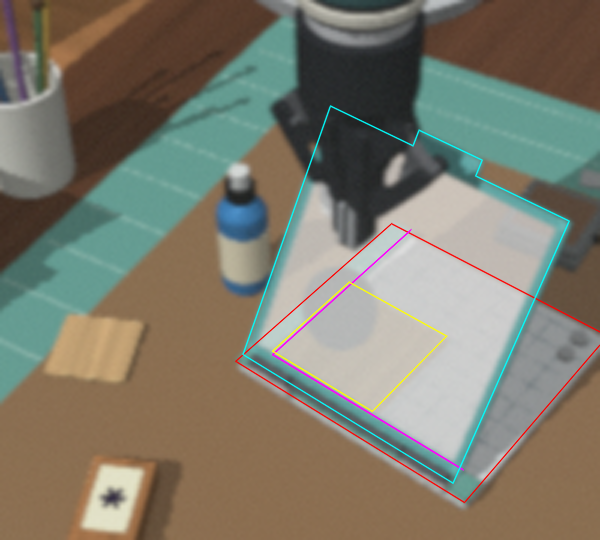

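The lid tracks the plan almost exactly (overlay at 1.0 rad matches the lid outline). Carrying on down to about 0.3 rad.

>>> play_rows(
  slide=[
    [-0.3,0,0.35],
    [-0.65,0,0.9],
    [-0.95,0,1.45],
    [-1.25,0,2.05],
    [-1.5,0,2.6],
    [-1.7,0,3.15],
    [-1.87,0,3.75],
    [-2.0,0,4.3],
    [-2.1,0,4.9],
    [-2.2,0,5.45],
    [-2.2,0,6.0],
    [-2.2,0,6.5],
  ],
  delta_rot=[
    [0,0,0],
    [0,0,0],
    [0,0,0],
    [0,0,0],
    [0,0,0],
    [0,0,0],
    [0,0,0],
    [0,0,0],
    [0,0,0],
    [0,0,0],
    [0,0,0],
    [0,0,0],
  ],
)

```text
time: 17.88
tool_pos: [0.5829, -0.0773, 0.0751]
tcp_rot: [-2.386, -2.043, -0.002]
wrist_force: [0.6, -0.8, 1.2]
width: 0.002
```

```bash
python3 n.py s12 0.4
```

```text
t 17.88 plat mm [36.4 21.2 75.1] F_plat [ 0.7 -0.7  1.2] w 0.002
rot to align [ 0.    -0.001 -0.001]
1.0 127 slide [ 2.3   0.18 -6.86]
0.9 122 slide [ 1.54  0.18 -5.78]
0.8 117 slide [ 0.94  0.18 -4.65]
0.7 113 slide [ 0.48  0.18 -3.51]
0.6 108 slide [ 0.17  0.18 -2.36]
0.5 103 slide [-0.    0.18 -1.23]
0.4 99 slide [-0.04  0.18 -0.12]
0.3 94 slide [0.05 0.18 0.93]
0.2 89 slide [0.26 0.18 1.93]
0.1 85 slide [0.57 0.18 2.86]
0.0 80 slide [0.97 0.18 3.7 ]
```

View pics/s12.png

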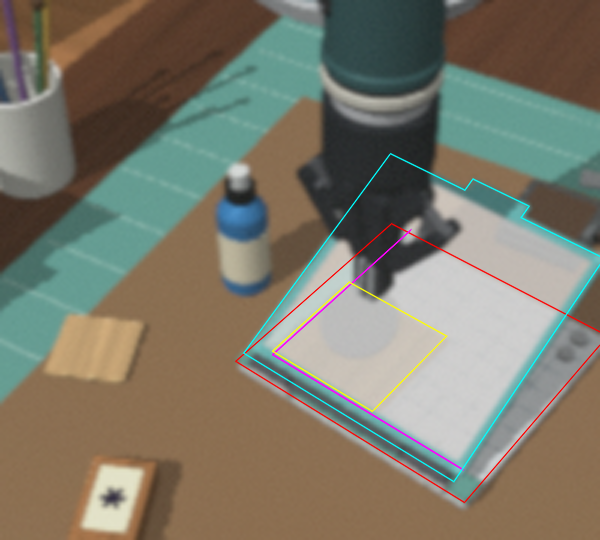

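Still matches. Down to 0.1 rad, slower.

>>> play_rows(
  slide=[
    [0,0.1,0.4],
    [0.05,0.1,0.9],
    [0.15,0.1,1.4],
    [0.25,0.1,1.9],
    [0.4,0.1,2.3],
    [0.5,0.1,2.6],
    [0.6,0.1,2.85],
    [0.7,0.1,3.0],
    [0.7,0.1,3.0],
  ],
  delta_rot=[
    [0,0,0],
    [0,0,0],
    [0,0,0],
    [0,0,0],
    [0,0,0],
    [0,0,0],
    [0,0,0],
    [0,0,0],
    [0,0,0],
  ],
)

```text
time: 18.68
tool_pos: [0.584, -0.07, 0.0436]
tcp_rot: [-2.384, -2.042, 0.0]
wrist_force: [-0.2, -0.1, -1.1]
width: 0.001
```

```bash
python3 d.py 37.5,32.5,37
```

```text
t 18.68 plat mm [36.4 28.6 43.6] F_plat [-0.2 -0.1 -1.1] w 0.001
rot to align [-0.002 -0.001 -0.001]
[37.5, 32.5, 37.0] slide cm [0.39 0.12 0.66]
```

>>> play_rows(
  slide=[
    [0.1,0.1,0.15],
    [0.2,0.1,0.3],
    [0.3,0.1,0.45],
    [0.35,0.1,0.55],
    [0.35,0.1,0.55],
  ],
  delta_rot=[
    [0,0,0],
    [0,0,0],
    [0,0,0],
    [0,0,0],
    [0,0,0],
  ],
)

```text
time: 19.1
tool_pos: [0.5859, -0.0669, 0.0384]
tcp_rot: [-2.385, -2.043, -0.0]
wrist_force: [-0.9, -2.0, 1.6]
width: 0.002
```

```bash
python3 n.py s13 0.04
```

```text
t 19.1 plat mm [37.8 31.9 38.4] F_plat [-0.5 -2.1  1.6] w 0.002
rot to align [-0.001 -0.001 -0.001]
1.0 127 slide [  1.22  -0.03 -10.43]
0.9 122 slide [ 0.47 -0.03 -9.34]
0.8 117 slide [-0.13 -0.03 -8.22]
0.7 113 slide [-0.59 -0.03 -7.07]
0.6 108 slide [-0.9  -0.03 -5.92]
0.5 103 slide [-1.07 -0.03 -4.79]
0.4 99 slide [-1.11 -0.03 -3.69]
0.3 94 slide [-1.02 -0.03 -2.63]
0.2 89 slide [-0.82 -0.03 -1.63]
0.1 85 slide [-0.5  -0.03 -0.7 ]
0.0 80 slide [-0.1  -0.03  0.14]
```

View pics/s13.png

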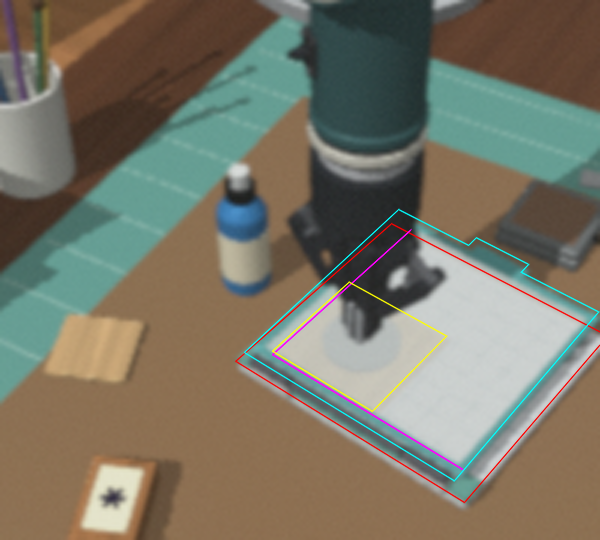

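>>> play_rows(
  slide=[
    [0,0,0.05],
    [0,0,0.1],
    [0,0,0.1],
    [0,0,0.1],
  ],
  delta_rot=[
    [0,0,0],
    [0,0,0],
    [0,0,0],
    [0,0,0],
  ],
)

```text
time: 19.48
tool_pos: [0.586, -0.0669, 0.0377]
tcp_rot: [-2.385, -2.043, -0.0]
wrist_force: [-1.8, -1.2, 5.1]
width: 0.005
```

```bash
python3 d.py
```

```text
t 19.48 plat mm [37.9 31.9 37.7] F_plat [-1.6 -1.5  5.1] w 0.005
rot to align [-0.001 -0.001 -0.001]
```

>>> play_rows(
  slide=[
    [0,0,0.05],
    [0,0,0.1],
    [0,0,0.1],
    [0,0,0.1],
  ],
  delta_rot=[
    [0,0,0],
    [0,0,0],
    [0,0,0],
    [0,0,0],
  ],
)

```text
time: 19.82
tool_pos: [0.586, -0.0669, 0.0372]
tcp_rot: [-2.385, -2.043, -0.0]
wrist_force: [-1.7, -1.7, 6.1]
width: 0.0
```

```bash
python3 d.py;python3 d.py
```

```text
t 19.82 plat mm [37.9 31.9 37.2] F_plat [-1.4 -2.   6.1] w 0.0
rot to align [-0.001 -0.001 -0.001]
t 19.82 plat mm [37.9 31.9 37.2] F_plat [-1.4 -2.   6.1] w 0.0
rot to align [-0.001 -0.001 -0.001]
```

>>> play_rows(
  slide=[
    [0,0,0.1],
    [0,0,0.15],
    [0,0,0.2],
    [0,0,0.2],
    [0,0,0.2],
    [0,0,0.2],
  ],
  delta_rot=[
    [0,0,0],
    [0,0,0],
    [0,0,0],
    [0,0,0],
    [0,0,0],
    [0,0,0],
  ],
)

```text
time: 20.32
tool_pos: [0.586, -0.067, 0.0367]
tcp_rot: [-2.385, -2.043, -0.0]
wrist_force: [-5.2, -1.4, 13.9]
width: -0.004
```

```bash
python3 d.py
```

```text
t 20.32 plat mm [37.9 31.9 36.7] F_plat [-5.  -2.2 13.9] w -0.004
rot to align [-0.001 -0.001 -0.001]
```

>>> play_rows(
  slide=[
    [0,0,0.13],
    [0,0,0.13],
    [0,0,0.13],
    [0,0,0.13],
    [0,0,0.13],
    [0,0,0.13],
  ],
  delta_rot=[
    [0,0,0],
    [0,0,0],
    [0,0,0],
    [0,0,0],
    [0,0,0],
    [0,0,0],
  ],
)

```text
time: 20.82
tool_pos: [0.586, -0.0669, 0.0367]
tcp_rot: [-2.385, -2.042, -0.0]
wrist_force: [-4.5, -1.1, 12.0]
width: 0.004
```

```bash
python3 - <<'E'
from d import *
show()
s=read_camera("side");overlay(s,"pics/s14.png",(200,80,400,260),0.0,(37.5,32.5,0),3)
p=read_camera("top");overlay(p,"pics/t14.png",(270,120,430,260),0.0,(37.5,32.5,0),4)
show()
C=iP(cloud(p)[150:260,290:400].reshape(-1,3))*1000
m=(abs(C[:,0])<80)&(C[:,1]<-20)&(C[:,1]>-75)&(C[:,2]<60)&(C[:,2]>20)
C=C[m]; k,*_=np.linalg.lstsq(np.c_[C[:,1]-100,np.ones(len(C))],C[:,2],rcond=None);print(len(C),k,np.median(C[:,2]))
for t in [("coaster","side")]: print(spot_in("coaster",s))
E
```

```text
t 20.82 plat mm [37.9 31.9 36.7] F_plat [-4.3 -1.8 12. ] w 0.004
rot to align [-0.001 -0.001 -0.001]
t 20.92 plat mm [37.9 31.9 36.7] F_plat [-3.9 -0.2 11.2] w -0.002
rot to align [-0.001 -0.001 -0.001]
643 [7.60574315e-03 3.00123611e+01] 28.976950791425704
[{'bbox': [288.9, 338.7, 86.9, 90.0], 'conf': 0.93}, {'bbox': [231.9, 197.7, 33.2, 22.6], 'conf': 0.89}]
```

View pics/s14.png

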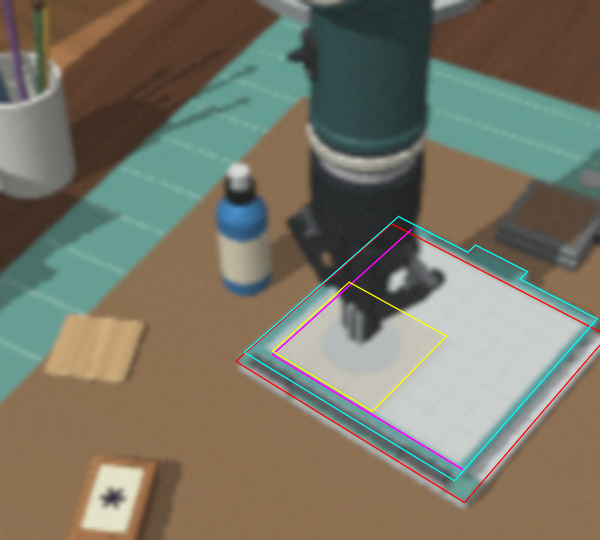

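View pics/t14.png

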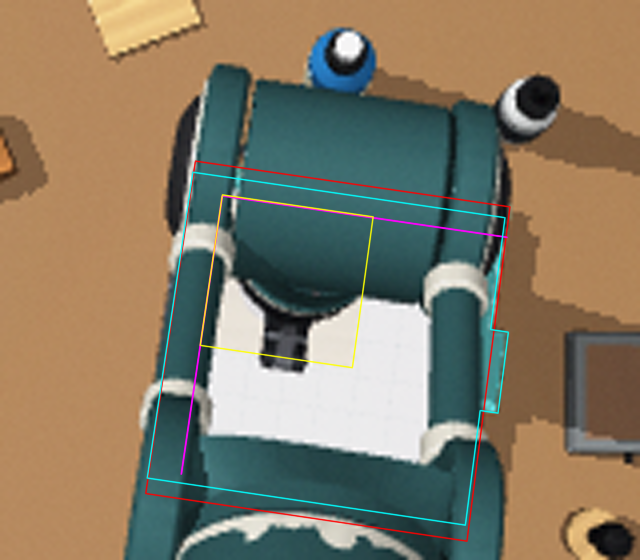

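```bash
python3 - <<'E'
from d import *
for n in("side","top"):
    s=read_camera(n); b=(275,165,360,225) if n=="side" else (310,160,380,225)
    s["image"]=np.clip((s["image"].astype(float)-150)*2.6,0,255).astype(np.uint8) 
    overlay(s,f"pics/{n}15.png",b,0.0,(37.5,32.5,0) if n=="top" else None,8)
show()
E
python3 -c "
import cv2,numpy as np
a=cv2.imread('pics/side15.png');b=cv2.imread('pics/top15.png')
h=min(a.shape[0],b.shape[0]);c=np.hstack([cv2.resize(a,(int(a.shape[1]*.6),int(a.shape[0]*.6))),cv2.resize(b,(int(b.shape[1]*288/b.shape[0]),288))])
cv2.imwrite('pics/m15.png',c)"
```

```text
t 21.07 plat mm [37.9 31.9 36.7] F_plat [-4.  -2.  12.7] w 0.0
rot to align [-0.001 -0.001 -0.001]
```

View pics/m15.png

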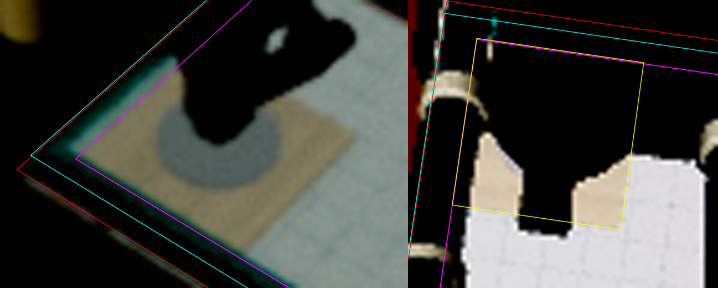

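```bash
python3 -c "
from workcell import *
print(finish_job()); s=read_state(); print(s['time'],s['wrist_force'])"
```

```text
the job is handed in; nothing more can be done
None
the job is handed in; nothing more can be done
```

I pushed the middle-sized coaster into the stop corner and brought the lid down slowly from behind. The job was handed in at about 21 s with the closed fingertips still pressing over the stamp. No verdict is reported, so the result below rests on my own last checks.

- **Coaster:** the +y stop pushed back with about 5 N and the +x stop with about 4 N. In the top picture before closing, the coaster's outline matched the ideal corner pose. Through the closed lid it still matched, with the stamp centred on it.
- **Lid:** depth readings put it level to within about 0.01 rad, with its outer face 29–30 mm above the table. I planned the push at about 0.05 rad per row (roughly 0.6 rad/s); its actual speed was not measured.
- **Press:** the last force reading was about 12.7 N straight down and 13 N in total, at about 1 mm from the press spot. That is a little above the 10 N asked for but inside the 5–20 N limit. About 4 N of it is sideways, because the arm is leaning slightly on the lid.
- **Stamp force:** I could not measure this directly. From the lid's balance it should be about 8–14 N.
- **Other things on the desk:** nothing looked disturbed in the pictures, though I did not re-measure every item at the end.

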